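Push a fan hub past the self-closing flap into the parts bin

ROBOT

A 7-joint arm with a two-finger parallel gripper is mounted at the origin on the work surface. World frame = base frame: x ahead of the robot, y to its left, z up, the work surface at z = 0. Lengths are in m, angles in rad, forces in N, time in s.
With the tool pointing down it reaches from about 0.4 to 0.9 m from the base axis. Payload 5.5 kg.
Tool frame: the origin (TCP) lies midway between the tips of the shut fingers; the grasp point (between the pads) lies 19 mm behind it; x points along the fingers, y is the direction in which the jaws open and shut, and the axes are right-handed (so a half turn about x gives the same grasp; the last joint's range is limited). The gripper opens to 92 mm and grips with 3 to 60 N. Pads are 19 mm wide; open, the fingers measure 130 mm over their backs; the gripper's body (75 mm by 190 mm) begins 47 mm behind the grasp point.
Start: joints at [1.539, 0.501, -0.427, 1.55, 0.221, 1.138, -0.21], TCP at [0.189, -0.622, 0.195] pointing down, gripper open.
Joint ranges: [-2.88, 2.88], [-0.31, 2.03], [-1.54, 1.56], [0.2, 2.42], [-1.41, 4.55], [0.19, 2.02], [-2.57, 2.57]. Speed limits (rad/s): [2.57, 2.57, 3.14, 3.14, 3.14, 3.14, 3.14].

INTERFACE

Orientations are given as a unit quaternion [w, x, y, z].
In Python, from plant import r gives the robot as it stands. The module is installed in compiled form; this text tells all that it offers.
- The arm moves only by the shell command python3 -m creep 'ROWS'. ROWS is JSON, a list of rows, each a list of 5 numbers: the shift along the world's x, y, z in mm, then the turn about the world's z in rad, then the opening in per cent of the stroke, from 0 (shut) to 100 (fully open). A call has 1 to 20 rows; each row shifts and turns the pose as measured when the row begins; what a row does not reach is not made up. A row lasts 1/10 s, in which the tool goes at most 50 mm and 8.59 degrees, less where a joint would pass 70% of its speed; a pose out of reach is approached as far as the arm can. A call is refused whole if a number of a shift passes 50 or a number of a turn 0.15, either way. A call with a gripper value outside its range is refused whole. The fingers move at their own pace and stop on an object; the grip force is fixed at half the most. Time passes only in rows, so rows that do not move let the fingers close. It gives the time, the measured TCP pose, the force and the opening at its end, in the units of the state.
- r.observe(): the state, without advancing time (a new reading comes with each control period).
- r.snapshot(name): name is "scene" or "top" or "wrist"; returns the picture (420x560x3 uint8, red, green, blue); there is no depth.
- r.camera_model(name): a dict with "fx", "fy", "cx", "cy" (pixels), "pose" (4x4, takes a point from camera to world coordinates); the wrist camera has in their place "hand_eye" (4x4, takes a point from camera to tool coordinates, whose origin is the TCP and whose axes are the tool frame's). Camera axes: x right, y down, z forward; pixel columns grow to the right and rows downward; lengths in m; the calibration is good to about 2 mm. The wrist camera is an equidistant fisheye: a pixel r from the principal point sees the ray r / f radians off the axis. A picture is of the moment at which its call begins: read the wrist's pose just before it. camera_model takes no time and is no camera call.
- r.hand_in(): hands the job in, once; it reports no verdict.
The state is a dict: "time": time; "joint_pos": joint angles; "qd": joint speeds; "joint_torque": joint torques, N m; "tcp_pos": TCP position; "eef_rot": TCP orientation; "wrist_force": force on the tool from outside, world axes, zero at the start; "ft_torque": the same for the moment, N m; "opening": finger opening in m.
Only numpy, scipy, OpenCV 4.12 (cv2) and the standard library are available. Lean on these libraries where they do the work, as an engineer would, in place of code of your own. Each camera call takes 0.05 s, during which the arm holds its last target. There are 200 camera calls.

TASK

Push the white fan hub that stands in the feed track through the gateway so that it drops into the bin behind: push the self-closing flap open with one finger and keep it open while the other finger pushes the hub through, so that the flap does not press on the hub. Only push the hub, never lift it, leave the things on the bench alone, and at the end let the flap swing fully shut again.

Things in the scene. Friction and masses are not known exactly. Their poses are not given: they have to be found in the camera images.
- station: fixed aluminium feed station. Origin on the table below the middle of the gateway; x points through the gateway into the bin, y left, z up. Its deck, 80 mm above the table, spans x -190 to 0 mm (edge), y -64 to 64 mm. Rails, side walls and bin far wall stand 8 mm above the deck; taller only the hinge post and a stop post (8 mm square, 44 mm above deck, at x -8, y -66 mm). Open above.
- track_end (a point): middle of the feed track at the deck's edge, on the deck top (station x 0, y -30 mm). The track runs straight along the station's x for the deck's whole length, between two low rails of slippery white plastic (8 mm high, inner faces y -54 and -6 mm: 48 mm apart). Left of it the deck is empty as far as the left side wall
- hinge (a point): foot of the round steel hinge post on the deck (station x 0, y 64 mm), 12 mm across, 50 mm above the deck; the flap turns about its upright axis
- bin_floor (a point): middle of the floor of the open-topped bin behind the deck's edge: inside 155 mm along x, 128 mm along y, floor 76 mm below the deck
- flap (a joint): upright steel flap across the gateway, 4 mm thick, 2 to 118 mm from the hinge axis, 4 to 44 mm above the deck. Rad: 0 shut (along the station's y, at x 0), 1.5 fully open; swings only away from the track, over the bin. Damped spring: about 0.10 N m when shut, 0.20 at 1 rad; let go, it shuts in about 0.3 s
- flap_mid (a point): middle of the flap plate, 60 mm from the hinge axis and 24 mm above deck height; moves with the flap
- hub_center (a point): centre of the white plastic fan hub to be pushed: upright drum 44 mm across and 22 mm tall with a small boss on top (26 mm in all), about 40 g. The point lies on its axis, 13 mm above its flat underside. It stands on the deck in the feed track, 70 to 125 mm before the gateway
- spare_center (a point): centre of a second such hub, standing on the bench: leave it alone
- jar: clear glass jar with a twist cap, 68 mm across, 95 mm tall, standing on the bench; origin at the centre of its underside: leave it alone
- spanner: steel spanner, 170 mm long, lying on the bench along its x axis; origin at its middle on the underside: leave it alone
- pliers: pliers with two red handles, 160 mm long, lying on the bench along its x axis, jaws to +x; origin near the pivot: leave it alone
Mind the look-alikes: they are no part of the job. What is shaped like the part that bears hub_center but black or brown is not meant.

How it is judged:
By the outcome, as a careful person would: the job done as asked, in the order asked, and still so for the second after the job is handed in, with the robot touching nothing.
It also fails if it takes over 35 s, if anything falls off the work surface, if the arm or the gripper's body presses on something with over 40 N, if the wrist force passes 120 N, or if a joint passes its speed limit or range.

## Working session

There is one attempt and no reset: what is moved stays moved. The work goes in short steps, Python scripts to look and compute and a shell command to move; the robot and the scene stay as the last step left them, time stands still between calls to the robot, and variables do not carry over. Pictures are saved under pics/ and viewed, about 8 in all and at most 12, crops included, and the job is handed in when it is done.

```bash
mkdir -p pics
python3 - <<'E'
from plant import r
import cv2,json
o=r.observe();print(o)
for n in("scene","top"):
    cv2.imwrite(f"pics/{n}1.png",r.snapshot(n)[:,:,::-1]);m=r.camera_model(n);print(n,{k:(v.tolist() if hasattr(v,'tolist') else v) for k,v in m.items()})
E
```

```text
{'time': 0.0, 'joint_pos': array([ 1.53919625,  0.5018475 , -0.42673973,  1.55145547,  0.22080498,
        1.13830158, -0.21034588]), 'qd': array([-0.00032378,  0.00012947, -0.00040262,  0.0002961 , -0.00163803,
       -0.00022626,  0.00145363]), 'joint_torque': array([ 4.57756223e-04, -5.66577530e+01, -5.81649810e+00, -2.79102695e+01,
       -6.87257876e-02,  3.08727601e-02,  2.07387861e-04]), 'tcp_pos': array([ 0.18855954, -0.6212454 ,  0.19357182]), 'eef_rot': array([-0.10315189, -0.69935158, -0.10452604,  0.69952938]), 'wrist_force': array([ 0.22245553, -0.46454249,  0.2869038 ]), 'ft_torque': array([ 0.01600303, -0.01989528,  0.01052887]), 'opening': 0.09204544056380687}
scene {'fx': 473.79564095274065, 'fy': 473.79564095274065, 'cx': 283.81366037029966, 'cy': 216.74226360011696, 'pose': [[-0.8566565798511931, 0.4232044408875566, -0.2950211948499749, 0.8791508711072117], [0.5156878755496547, 0.6865892553231903, -0.5125048384999219, 0.52083118245237], [-0.014335941152924844, -0.5911794953208355, -0.8064126022722253, 0.8647337084223813], [0.0, 0.0, 0.0, 1.0]]}
top {'fx': 444.8049352196102, 'fy': 444.8049352196102, 'cx': 287.41975320783985, 'cy': 210.83116100548688, 'pose': [[-0.06320550890101304, -0.9775006675246364, 0.20123992802983778, 0.43478696590881233], [-0.9979934829943902, 0.06266469149322593, -0.009063351520532678, 0.028934825173694955], [-0.003751205844777687, -0.20140899043724228, -0.9795000495282075, 0.9051393811414449], [0.0, 0.0, 0.0, 1.0]]}
```

View pics/top1.png

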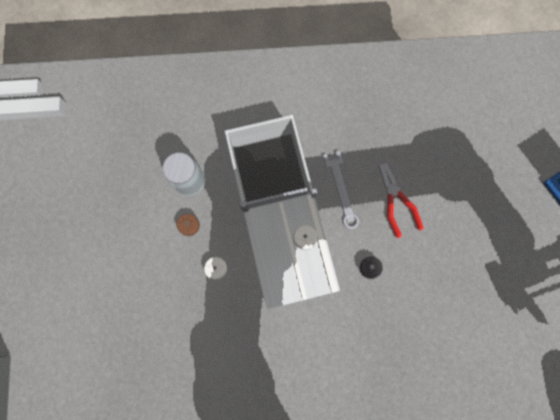

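View pics/scene1.png

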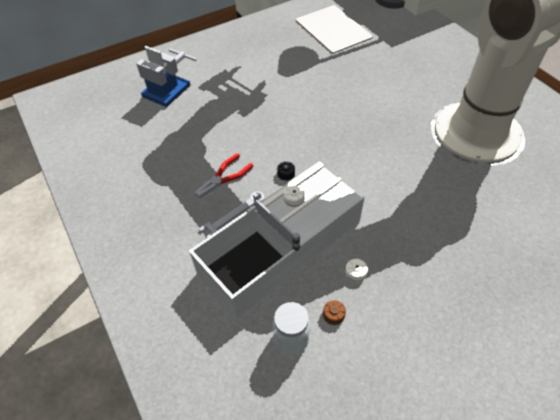

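Top: bin up-image at (270,160), deck below it, white hub in track at (305,236), flap near (280,197), spare at (215,268), black and brown decoys, jar (183,172), spanner (342,190). Scene agrees. I'll zoom in for corners.

Run:
```python
import cv2
a=cv2.imread("pics/top1.png")[105:315,215:350];b=cv2.imread("pics/scene1.png")[155:305,180:370]
cv2.imwrite("pics/c1.png",cv2.resize(a,None,fx=2.8,fy=2.8,interpolation=cv2.INTER_CUBIC))
cv2.imwrite("pics/c2.png",cv2.resize(b,None,fx=4,fy=4,interpolation=cv2.INTER_CUBIC))
```

```text
(no output)
```

View pics/c1.png

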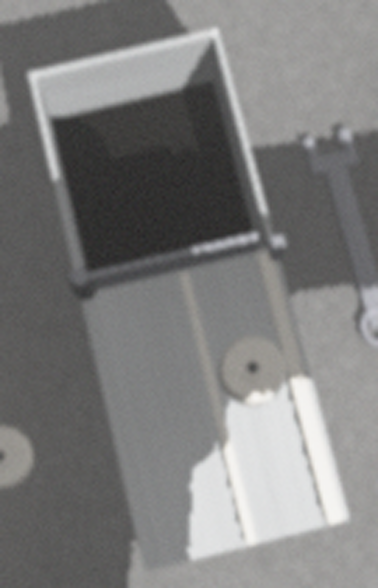

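View pics/c2.png

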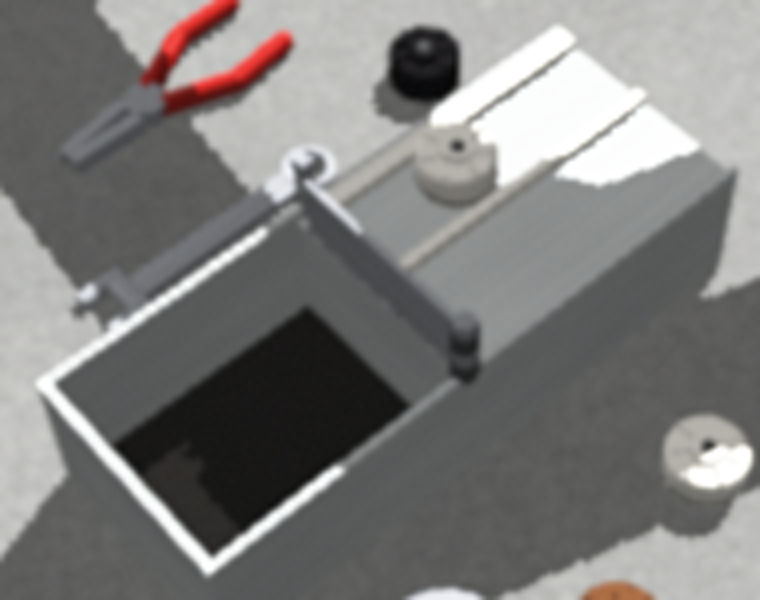

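```bash
cat > h.py <<'E'
import numpy as np
from plant import r
def proj(n,P):
    m=r.camera_model(n);T=np.linalg.inv(np.array(m["pose"]));p=(T[:3,:3]@np.asarray(P).T).T+T[:3,3]
    return np.c_[m["fx"]*p[:,0]/p[:,2]+m["cx"],m["fy"]*p[:,1]/p[:,2]+m["cy"]]
E
python3 - <<'E'
from h import *
from scipy.optimize import least_squares
t=lambda u,v:(u/2.8+215,v/2.8+105); s=lambda u,v:(u/4+180,v/4+155)
top=[((0,64,130),t(82,281)),((-8,-66,124),t(278,241)),((-190,-54,88),t(325,525)),((-190,-4,88),t(250,543)),((159,68,88),t(31,73)),((159,-68,88),t(217,31))]
sc=[((0,64,130),s(463,328)),((-8,-66,124),s(308,160)),((-190,-4,88),s(640,93)),((159,68,88),s(210,572)),((159,-68,88),s(43,383)),((-190,66,84),s(735,172))]
def W(q,P):
    P=np.array(P)/1000.;c,s_=np.cos(q[2]),np.sin(q[2]);return np.c_[q[0]+c*P[:,0]-s_*P[:,1],q[1]+s_*P[:,0]+c*P[:,1],P[:,2]]
def f(q):
    return np.r_[(proj("top",W(q,[a for a,_ in top]))-[b for _,b in top]).ravel(),(proj("scene",W(q,[a for a,_ in sc]))-[b for _,b in sc]).ravel()]
S=least_squares(f,[.5,0,.2],loss="soft_l1");q=S.x;print(q);print(np.round(f(q).reshape(-1,2),1))
g=lambda p:np.r_[(proj("top",W(q,[[p[0],p[1],106]]))-t(253,367)).ravel(),(proj("scene",W(q,[[p[0],p[1],106]]))-s(458,146)).ravel()]
H=least_squares(g,[-90,-30]);print(H.x,H.fun)
c=r.camera_model("wrist");print({k:np.round(v,3).tolist() for k,v in c.items()})
E
```

```text
[0.62393576 0.03882913 0.17730434]
[[-2.3 -1.9]
 [-0.8  0.5]
 [ 0.1  0.5]
 [ 0.   0.8]
 [-1.6  0.2]
 [-0.3 -0.5]
 [ 0.2 -2.1]
 [-1.4 -0.6]
 [ 0.1 -0.6]
 [-0.4 -0.2]
 [-1.4 -0.6]
 [-0.  -0.3]]
[-81.06857752 -31.97231504] [-0.54010623  0.3055595  -0.59055361 -0.49429972]
{'fx': 325.192, 'fy': 325.192, 'cx': 273.517, 'cy': 207.152, 'hand_eye': [[-0.001, -0.272, 0.962, -0.19], [1.0, -0.001, 0.001, -0.001], [0.001, 0.962, 0.272, -0.073], [0.0, 0.0, 0.0, 1.0]]}
```

```bash
cat >> h.py <<'E'
from scipy.spatial.transform import Rotation as R
ST=np.array([.6239,.0388]);YAW=.1773
def s2w(p): c,s=np.cos(YAW),np.sin(YAW);return ST+np.array([c*p[0]-s*p[1],s*p[0]+c*p[1]])/1000
def w2s(P): d=(np.array(P)[:2]-ST)*1000;c,s=np.cos(YAW),np.sin(YAW);return np.array([c*d[0]+s*d[1],-s*d[0]+c*d[1]])
def rep():
    o=r.observe();M=R.from_quat(np.roll(o["eef_rot"],-1)).as_matrix();y=M[:,1]
    a=np.arctan2(y[1],y[0]);h=(o["opening"]/2+.0095)*y[:2]
    A,B=w2s(o["tcp_pos"][:2]+h),w2s(o["tcp_pos"][:2]-h)
    print("t",o["time"],"tcp",o["tcp_pos"].round(4),"jawang",round(a,3),"down",M[:,0].round(3),"q",o["joint_pos"].round(2),"F",o["wrist_force"].round(1),"+y",A.round(1),"-y",B.round(1))
    return o
E
python3 -c "
from h import *
o=rep();g=s2w((-76.5,1));print(g,(g-o['tcp_pos'][:2])*1000)"
```

```text
t 0.1 tcp [ 0.1886 -0.6213  0.1937] jawang -1.276 down [-0.     0.002 -1.   ] q [ 1.54  0.5  -0.43  1.55  0.22  1.14 -0.21] F [ 0.  -0.2  0.2] +y [-538.4 -628. ] -y [-551.4 -518. ]
[0.54842288 0.02629182] [359.83001542 647.62703252]
```

```bash
python3 -m creep '[[15,30,5,0.11,100],[20,36,0,0.12,100],[20,36,0,0.12,100],[20,36,0,0.12,100],[20,36,0,0.12,100],[20,36,0,0.12,100]]'; python3 -c "
from h import *
o=rep();g=s2w((-76.5,1));print(g,(g-o['tcp_pos'][:2])*1000)"
```

```text
time: 0.7
tcp_pos: [0.299, -0.4081, 0.1948]
eef_rot: [-0.343, -0.616, -0.346, 0.619]
wrist_force: [1.2, -1.0, 0.1]
opening: 0.0917
t 0.7 tcp [ 0.299  -0.4081  0.1948] jawang -0.553 down [-0.006  0.001 -1.   ] q [ 1.47  0.28 -0.68  1.9   0.21  1.04  0.14] F [ 1.2 -1.   0.1] +y [-357.4 -419.5] -y [-439.8 -345.7]
[0.54842288 0.02629182] [249.41166334 434.39508812]
```

```bash
python3 -m creep '[[24,36,0,0.11,100],[24,36,0,0.11,100],[24,36,0,0.11,100],[24,36,0,0.11,100],[24,36,0,0.11,100],[24,36,0,0.11,100]]'; python3 -c "
from h import *
o=rep();g=s2w((-76.5,1));print(g,(g-o['tcp_pos'][:2])*1000)"
```

```text
time: 1.3
tcp_pos: [0.4444, -0.1827, 0.194]
eef_rot: [0.531, 0.463, 0.533, -0.469]
wrist_force: [-0.1, -0.4, 0.2]
opening: 0.0918
t 1.3 tcp [ 0.4444 -0.1827  0.194 ] jawang 0.132 down [-0.007 -0.005 -1.   ] q [ 1.14  0.29 -0.94  1.95  0.27  1.04  0.21] F [-0.1 -0.4  0.2] +y [-160.4 -188.9] -y [-271.1 -183.9]
[0.54842288 0.02629182] [104.05380029 209.02582896]
```

```bash
python3 -m creep '[[17,34,0,0.1,100],[17,34,0,0.1,100],[17,34,0,0.1,100],[17,34,0,0.1,100],[17,34,0,0.1,100],[17,34,0,0.1,100]]'; python3 -c "
from h import *
import cv2
o=rep();g=s2w((-76.5,1));print(g,(g-o['tcp_pos'][:2])*1000)
cv2.imwrite('pics/w1.png',r.snapshot('wrist')[:,:,::-1])"
```

```text
time: 1.9
tcp_pos: [0.5488, 0.0297, 0.193]
eef_rot: [0.649, 0.276, 0.649, -0.283]
wrist_force: [1.3, -0.6, -1.1]
opening: 0.0917
t 1.9 tcp [0.5488 0.0297 0.193 ] jawang 0.757 down [-0.004 -0.01  -1.   ] q [ 0.69  0.49 -1.05  1.79  0.48  1.14  0.24] F [ 1.3 -0.6 -1.1] +y [-29.3  34.6] -y [-121.8  -26. ]
[0.54842288 0.02629182] [-0.35535685 -3.39976717]
```

View pics/w1.png

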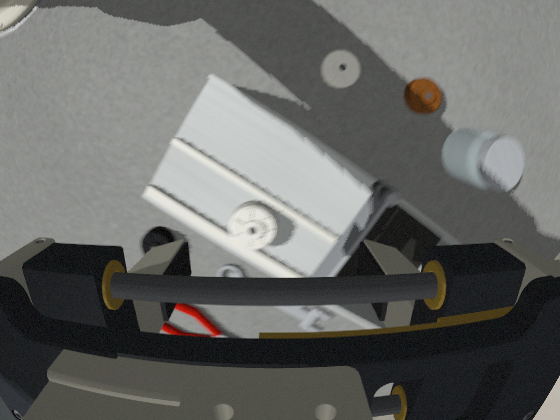

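```bash
cat >> h.py <<'E'
def wproj(P,o):
    m=r.camera_model("wrist");M=np.eye(4);M[:3,:3]=R.from_quat(np.roll(o["eef_rot"],-1)).as_matrix();M[:3,3]=o["tcp_pos"]
    T=np.linalg.inv(M@np.array(m["hand_eye"]));p=(T[:3,:3]@np.asarray(P).T).T+T[:3,3]
    rr=np.hypot(p[:,0],p[:,1]);th=np.arctan2(rr,p[:,2]);return np.c_[m["fx"]*th*p[:,0]/rr+m["cx"],m["fy"]*th*p[:,1]/rr+m["cy"]]
E
python3 - <<'E'
from h import *
o=rep()
S=[(-81,-32,106),(-190,66,84),(-190,-4,88),(-190,-66,88),(0,64,130)]
print(wproj([np.r_[s2w(p[:2]),p[2]/1000] for p in S],o).round())
h=o["opening"]/2
Ty=R.from_quat(np.roll(o["eef_rot"],-1)).as_matrix()
print(wproj([o["tcp_pos"]+Ty@np.array(v) for v in [(0,h,.0095),(0,h,-.0095),(0,-h,.0095),(0,-h,-.0095),(0,h+.019,.0095),(0,-h-.019,.0095)]],o).round())
E
```

```text
t 1.95 tcp [0.5507 0.0379 0.1939] jawang 0.77 down [-0.    -0.003 -1.   ] q [ 0.69  0.5  -1.06  1.79  0.48  1.14  0.24] F [2.6 4.6 1.7] +y [-26.2  43. ] -y [-118.1  -18.8]
[[239. 235.]
 [200.  80.]
 [161. 144.]
 [132. 197.]
 [379. 206.]]
[[344. 252.]
 [346. 224.]
 [202. 252.]
 [200. 224.]
 [372. 251.]
 [175. 251.]]
```

```bash
python3 -m creep '[[0,0,0,0,100],[0,0,0,0,100]]' >/dev/null
python3 - <<'E'
from h import *
import cv2
o=rep()
im=r.snapshot('wrist')[:,:,::-1].copy();rep()
S=[(-81,-32,106),(-190,66,84),(-190,-4,88),(-190,-66,88),(0,64,130)]
T=R.from_quat(np.roll(o["eef_rot"],-1)).as_matrix();h=o["opening"]/2
P=[np.r_[s2w(p[:2]),p[2]/1000] for p in S]
P+=[o["tcp_pos"]+T@np.array((-.002,s*y,z)) for s in(1,-1) for y in(h,h+.019) for z in(.0095,-.0095)]
p=wproj(P,o);print(p.round())
k=2.6;im=cv2.resize(im[60:290,110:410],None,fx=k,fy=k,interpolation=cv2.INTER_CUBIC)
for u in p: cv2.circle(im,(int((u[0]-110)*k),int((u[1]-60)*k)),3,(255,0,255),-1)
cv2.imwrite('pics/w2.png',im)
E
```

```text
t 2.15 tcp [0.5503 0.0411 0.1931] jawang 0.775 down [-0.002 -0.001 -1.   ] q [ 0.68  0.5  -1.06  1.79  0.48  1.14  0.24] F [-0.7 -0.2  0.3] +y [-26.2  46.4] -y [-117.9  -16. ]
t 2.2 tcp [0.5501 0.0403 0.193 ] jawang 0.773 down [-0.002 -0.002 -1.   ] q [ 0.68  0.5  -1.06  1.79  0.48  1.14  0.24] F [-0.6  0.1  0. ] +y [-26.4  45.6] -y [-118.3  -16.7]
[[237. 238.]
 [198.  83.]
 [159. 146.]
 [131. 199.]
 [377. 210.]
 [345. 253.]
 [347. 225.]
 [373. 252.]
 [376. 225.]
 [202. 253.]
 [199. 225.]
 [174. 252.]
 [171. 225.]]
```

View pics/w2.png

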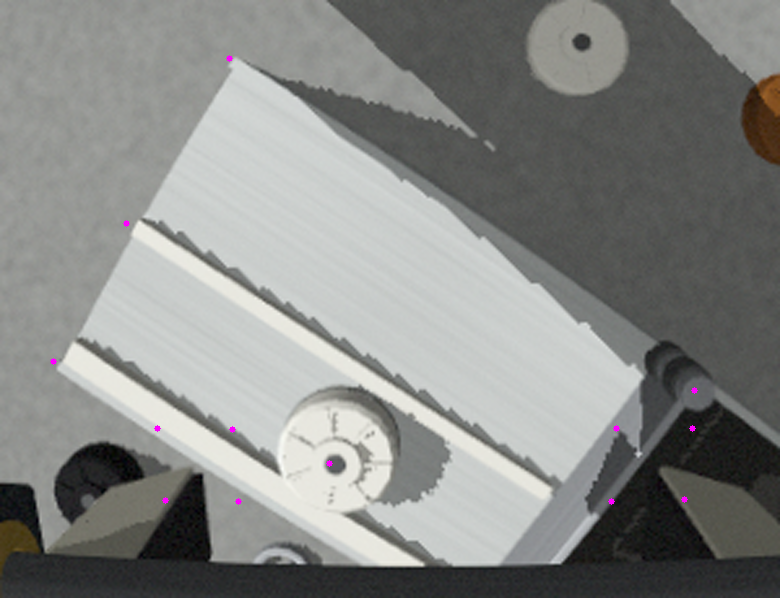

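Run:
```python
from h import *
from scipy.optimize import fsolve
m=r.camera_model("wrist");T=np.linalg.inv(np.array(m["hand_eye"]))
def pj(v):
    p=T[:3,:3]@np.array(v)+T[:3,3];rr=np.hypot(*p[:2]);return np.array([m["cx"],m["cy"]])+m["fx"]*np.arctan2(rr,p[2])*p[:2]/rr
for px in[(364,240),(187,240)]:
  for z in(-.0135,-.011,-.0095,-.005,0):
    print(px,z,(fsolve(lambda a:pj((a[0],a[1],z))-px,[-.01,0])*1000).round(1))
```

```text
(364, 240) -0.0135 [-37.6  46.8]
(364, 240) -0.011 [-31.3  48.8]
(364, 240) -0.0095 [-27.6  49.9]
(364, 240) -0.005 [-16.4  53.4]
(364, 240) 0 [-3.9 57.2]
(187, 240) -0.0135 [-37.3 -44.5]
(187, 240) -0.011 [-31.1 -46.4]
(187, 240) -0.0095 [-27.3 -47.5]
(187, 240) -0.005 [-16.1 -50.8]
(187, 240) 0 [ -3.6 -54.4]
```

Projected points coincide with the picture (hub hole at (335,463), hinge post top at (693,390)), so the calibration holds. The open fingertips appear to lie behind the TCP. I'll correct xy, then lower part way and check height.

```bash
python3 -m creep '[[-1,-7,0,-0.01,100],[-1,-7,0,-0.01,100],[0,0,0,0,100],[0,0,0,0,100]]'; python3 -c "
from h import *
o=rep();g=s2w((-76.5,1));print((g-o['tcp_pos'][:2])*1000)"
```

```text
time: 2.6
tcp_pos: [0.5467, 0.0184, 0.1925]
eef_rot: [0.647, 0.282, 0.648, -0.287]
wrist_force: [-0.3, 0.1, 0.0]
opening: 0.0918
t 2.6 tcp [0.5467 0.0184 0.1925] jawang 0.742 down [-0.004 -0.006 -1.   ] q [ 0.72  0.49 -1.05  1.8   0.47  1.14  0.25] F [-0.3  0.1  0. ] +y [-32.7  23.1] -y [-126.4  -36.2]
[1.67584762 7.93531566]
```

```bash
python3 -m creep '[[2,7,0,0.01,100],[0,0,0,0,100],[0,0,-25,0,100],[0,0,-25,0,100],[0,0,-20,0,100],[0,0,0,0,100],[0,0,0,0,100]]'
python3 - <<'E'
from h import *
import cv2
o=rep();g=s2w((-76.5,1));print((g-o['tcp_pos'][:2])*1000)
im=r.snapshot('scene')[:,:,::-1]
cv2.imwrite('pics/s2.png',cv2.resize(im[110:290,200:400],None,fx=3.3,fy=3.3,interpolation=cv2.INTER_CUBIC))
E
```

```text
time: 3.3
tcp_pos: [0.5506, 0.0274, 0.1224]
eef_rot: [0.65, 0.279, 0.648, -0.283]
wrist_force: [-0.5, -0.0, 0.3]
opening: 0.0916
t 3.3 tcp [0.5506 0.0274 0.1224] jawang 0.753 down [ 0.    -0.005 -1.   ] q [ 0.64  0.58 -0.98  1.85  0.57  1.02  0.18] F [-0.5 -0.   0.3] +y [-27.8  31.8] -y [-120.6  -28.5]
[-2.18875129 -1.07097071]
```

View pics/s2.png

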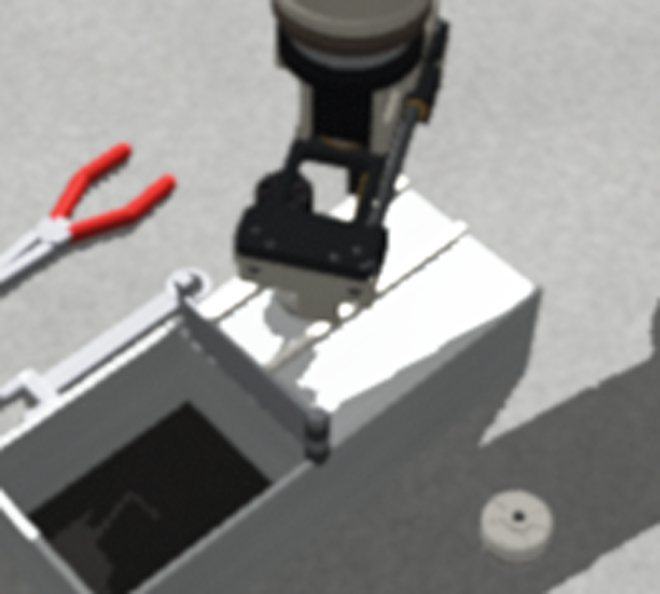

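Run:
```python
from h import *
import cv2
o=rep();T=R.from_quat(np.roll(o["eef_rot"],-1)).as_matrix()
im=cv2.imread('pics/s2.png')
for x,c in((0,(255,0,255)),(-.014,(0,0,255)),(-.027,(255,0,0))):
    p=proj("scene",[o["tcp_pos"]+T@np.array((x,y,z)) for y in(.046,.065) for z in(-.0095,.0095)])
    p=((p-[200,110])*3.3);print(x,p.round().tolist())
    for u in p: cv2.circle(im,tuple(int(a) for a in u),2,c,-1)
cv2.imwrite('pics/s3.png',cv2.resize(im[200:400,180:430],None,fx=3,fy=3,interpolation=cv2.INTER_CUBIC))
```

```text
t 3.35 tcp [0.5505 0.0272 0.1224] jawang 0.753 down [ 0.    -0.006 -1.   ] q [ 0.64  0.57 -0.98  1.86  0.57  1.02  0.18] F [-0.7 -0.3  1. ] +y [-27.8  31.7] -y [-120.8  -28.7]
0 [[335.0, 350.0], [304.0, 343.0], [327.0, 376.0], [295.0, 369.0]]
-0.014 [[335.0, 336.0], [304.0, 329.0], [327.0, 362.0], [295.0, 355.0]]
-0.027 [[336.0, 323.0], [304.0, 316.0], [327.0, 348.0], [295.0, 341.0]]
```

View pics/s3.png

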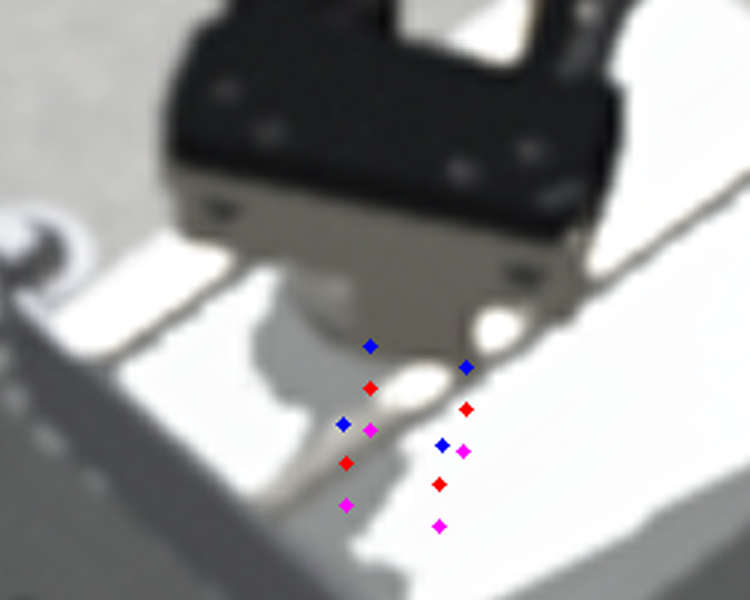

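Run:
```python
from h import *
from scipy.optimize import fsolve
o=rep();T=R.from_quat(np.roll(o["eef_rot"],-1)).as_matrix()
px=lambda u,v:np.array([(u/3+180)/3.3+200,(v/3+200)/3.3+110])
for n,uv,y in (("shoulderL",(185,235),0),("shoulderR bottom",(575,318),0),("blackL",(172,160),0),("blackR",(560,238),0),("tipL",(365,350),0),("tipR",(466,365),0)):
  for y in(.046,.050,.055,.060,.065,.075):
    s=fsolve(lambda a:proj("scene",[o["tcp_pos"]+T@np.array((a[0],y,a[1]))])[0]-px(*uv),[-.03,0])
    print(n,y,(s*1000).round(1))
```

```text
t 3.35 tcp [0.5505 0.0272 0.1224] jawang 0.753 down [ 0.    -0.006 -1.   ] q [ 0.64  0.57 -0.98  1.86  0.57  1.02  0.18] F [-0.7 -0.3  1. ] +y [-27.8  31.7] -y [-120.8  -28.7]
shoulderL 0.046 [-49.3  46.2]
shoulderL 0.05 [-54.6  44.8]
shoulderL 0.055 [-61.2  43.1]
shoulderL 0.06 [-67.7  41.5]
shoulderL 0.065 [-74.3  39.8]
shoulderL 0.075 [-87.5  36.4]
shoulderR bottom 0.046 [-49.6 -30. ]
shoulderR bottom 0.05 [-54.8 -30.7]
shoulderR bottom 0.055 [-61.4 -31.7]
shoulderR bottom 0.06 [-68.  -32.7]
shoulderR bottom 0.065 [-74.6 -33.6]
shoulderR bottom 0.075 [-87.7 -35.6]
blackL 0.046 [-71.  48.]
blackL 0.05 [-76.1  46.7]
blackL 0.055 [-82.5  45. ]
blackL 0.06 [-88.9  43.3]
blackL 0.065 [-95.2  41.6]
blackL 0.075 [-108.    38.1]
blackR 0.046 [-72.3 -26.2]
blackR 0.05 [-77.4 -27. ]
blackR 0.055 [-83.7 -28.1]
blackR 0.06 [-90.1 -29.1]
blackR 0.065 [-96.5 -30.1]
blackR 0.075 [-109.2  -32.1]
tipL 0.046 [-25.6  10.7]
tipL 0.05 [-31.    9.6]
tipL 0.055 [-37.8   8.3]
tipL 0.06 [-44.6   6.9]
tipL 0.065 [-51.4   5.6]
tipL 0.075 [-65.    2.9]
tipR 0.046 [-27.8  -9.3]
tipR 0.05 [-33.2 -10.3]
tipR 0.055 [-40.  -11.4]
tipR 0.06 [-46.8 -12.6]
tipR 0.065 [-53.6 -13.8]
tipR 0.075 [-67.1 -16.1]
```

The s3 view shows the open tips about 27 mm above the TCP (blue marks match the tip) and the body edge ≥66 mm behind the TCP. So I'll aim for TCP z ≈ 0.065: tips at about 0.092, body above the 0.130 hinge post.

```bash
python3 -m creep '[[-2,-1,-20,0,100],[0,0,-18,0,100],[0,0,-10,0,100],[0,0,0,0,100],[0,0,0,0,100]]'
python3 - <<'E'
from h import *
import cv2
o=rep();print(w2s(o['tcp_pos']))
im=r.snapshot('wrist')[:,:,::-1]
cv2.imwrite('pics/w3.png',cv2.resize(im[100:310,100:420],None,fx=2.5,fy=2.5,interpolation=cv2.INTER_CUBIC))
E
```

```text
time: 3.85
tcp_pos: [0.5523, 0.027, 0.0767]
eef_rot: [0.652, 0.28, 0.646, -0.282]
wrist_force: [0.1, -0.4, -0.4]
opening: 0.0919
t 3.85 tcp [0.5523 0.027  0.0767] jawang 0.753 down [ 0.007 -0.006 -1.   ] q [ 0.6   0.63 -0.93  1.89  0.63  0.94  0.13] F [ 0.1 -0.4 -0.4] +y [-26.1  31.2] -y [-119.1  -29.1]
[-72.57778573   1.06278617]
```

View pics/w3.png

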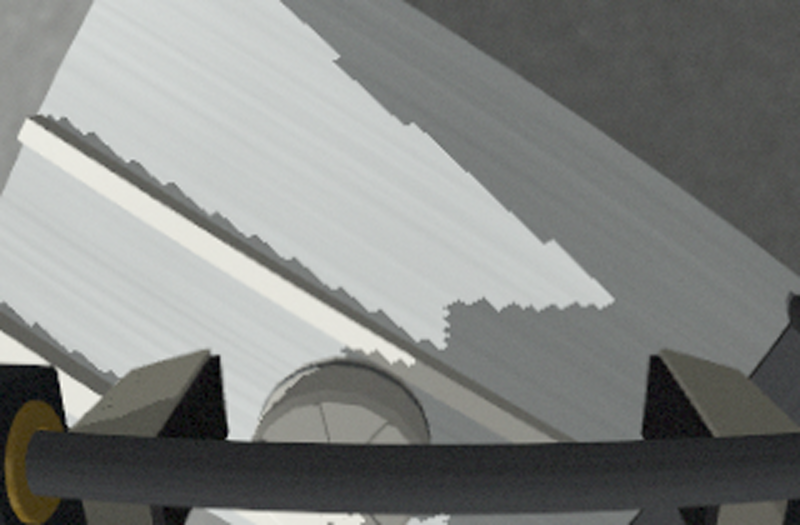

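B (left) is behind the hub, ~8 mm clear; A (right) is before the flap.

```bash
python3 -m creep '[[-2,0,-8,0,100],[0,0,-2,0,100],[0,0,0,0,100],[5,0.9,0,0,100],[5,0.9,0,0,100],[5,0.9,0,0,100],[5,0.9,0,0,100],[0,0,0,0,100]]'
python3 - <<'E'
from h import *
o=rep();print(w2s(o['tcp_pos']))
E
```

```text
time: 4.7
tcp_pos: [0.5715, 0.0306, 0.0673]
eef_rot: [0.652, 0.28, 0.646, -0.283]
wrist_force: [-1.8, -0.7, 2.6]
opening: 0.0919
t 4.7 tcp [0.5715 0.0306 0.0673] jawang 0.753 down [ 0.007 -0.007 -1.   ] q [ 0.57  0.67 -0.9   1.85  0.66  0.95  0.12] F [-1.8 -0.7  2.6] +y [-6.5 31.4] -y [-99.5 -29. ]
[-52.98224491   1.20940514]
```

```bash
python3 -m creep '[[5,0.9,-1,0,100],[5,0.9,0,0,100],[5,0.9,0,0,100],[5,0.9,0,0,100],[5,0.9,0,0,100],[0,0,0,0,100]]'
python3 - <<'E'
from h import *
import cv2
o=rep();print(w2s(o['tcp_pos']))
a=r.snapshot('top')[:,:,::-1][110:310,220:360];b=r.snapshot('scene')[:,:,::-1][110:290,190:360]
f=lambda i:cv2.resize(i,(400,int(400*i.shape[0]/i.shape[1])),interpolation=cv2.INTER_CUBIC)
a,b=f(a),f(b);h=min(len(a),len(b));cv2.imwrite('pics/m1.png',np.hstack([a[:h],b[:h]]))
E
```

```text
time: 5.3
tcp_pos: [0.5883, 0.0341, 0.0641]
eef_rot: [0.647, 0.274, 0.651, -0.286]
wrist_force: [-4.4, -4.3, 6.0]
opening: 0.0917
t 5.3 tcp [0.5883 0.0341 0.0641] jawang 0.756 down [-0.011 -0.013 -1.   ] q [ 0.53  0.71 -0.89  1.79  0.66  0.99  0.12] F [-4.4 -4.3  6. ] +y [10.4 31.9] -y [-82.2 -28.6]
[-35.92120436   1.61527684]
```

View pics/m1.png

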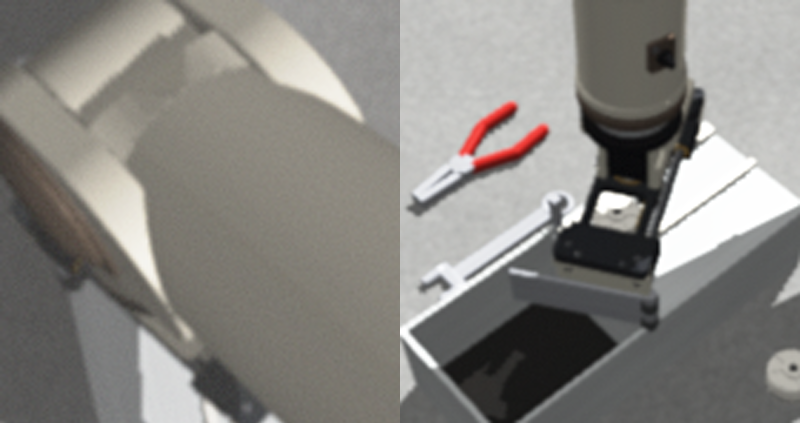

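```bash
python3 -m creep '[[0,0,4,0,100],[0,0,0,0,100],[0,0,0,0,100]]'
python3 - <<'E'
from h import *
from scipy.optimize import fsolve
o=rep();print(w2s(o['tcp_pos']))
print(fsolve(lambda a:proj("scene",[np.r_[s2w(a),.106]])[0]-[282.2,200.1],[-40,-30]))
E
```

```text
time: 5.7
tcp_pos: [0.5862, 0.0316, 0.0671]
eef_rot: [0.646, 0.273, 0.652, -0.288]
wrist_force: [-2.9, -1.0, 0.9]
opening: 0.0919
t 5.7 tcp [0.5862 0.0316 0.0671] jawang 0.755 down [-0.015 -0.016 -1.   ] q [ 0.54  0.7  -0.89  1.79  0.66  1.    0.13] F [-2.9 -1.   0.9] +y [ 8.1 29.8] -y [-84.8 -30.7]
[-38.38083803  -0.42438222]
[-47.26539732 -30.07121701]
```

```bash
python3 -m creep '[[4,1.5,1,0,100],[5,1,0,0,100],[5,1,0,0,100],[5,0.9,0,0,100],[0,0,0,0,100]]'; python3 -c "
from h import *
o=rep();print(w2s(o['tcp_pos']))"
```

```text
time: 6.2
tcp_pos: [0.5959, 0.0336, 0.0659]
eef_rot: [0.642, 0.267, 0.657, -0.292]
wrist_force: [-3.9, -4.7, 4.3]
opening: 0.0917
t 6.2 tcp [0.5959 0.0336 0.0659] jawang 0.758 down [-0.034 -0.024 -0.999] q [ 0.51  0.73 -0.88  1.74  0.66  1.04  0.13] F [-3.9 -4.7  4.3] +y [17.7 30.1] -y [-74.8 -30.5]
[-28.51422321  -0.17550556]
```

```bash
python3 -m creep '[[12,3,2,0,100],[12,3,1,0,100],[12,3,1,0,100]]'; python3 -c "
from h import *
o=rep();print(w2s(o['tcp_pos']))"
```

```text
time: 6.5
tcp_pos: [0.6262, 0.037, 0.0674]
eef_rot: [0.638, 0.263, 0.66, -0.297]
wrist_force: [-4.2, -3.3, 1.1]
opening: 0.0917
t 6.5 tcp [0.6262 0.037  0.0674] jawang 0.757 down [-0.047 -0.033 -0.998] q [ 0.46  0.77 -0.86  1.65  0.66  1.09  0.15] F [-4.2 -3.3  1.1] +y [48.2 28.1] -y [-44.3 -32.5]
[ 1.932719  -2.2016488]
```

```bash
python3 -m creep '[[12,4,0,0,100],[12,4,0,0,100],[8,3,0,0,100],[0,0,0,0,100]]'
python3 - <<'E'
from h import *
import cv2
o=rep();print(w2s(o['tcp_pos']))
b=r.snapshot('scene')[:,:,::-1][110:300,190:380]
w=r.snapshot('wrist')[:,:,::-1][60:400]
b=cv2.resize(b,(400,400),interpolation=cv2.INTER_CUBIC);w=cv2.resize(w,(400,243))
cv2.imwrite('pics/m2.png',np.hstack([b,np.vstack([w,np.zeros((157,400,3),np.uint8)])]))
E
```

```text
time: 6.9
tcp_pos: [0.6586, 0.0426, 0.0706]
eef_rot: [0.637, 0.261, 0.659, -0.303]
wrist_force: [0.9, -2.3, -1.1]
opening: 0.0917
t 6.9 tcp [0.6586 0.0426 0.0706] jawang 0.751 down [-0.052 -0.043 -0.998] q [ 0.42  0.82 -0.84  1.55  0.67  1.15  0.16] F [ 0.9 -2.3 -1.1] +y [81.2 27.5] -y [-11.5 -32.4]
[34.859721   -2.43147864]
```

View pics/m2.png

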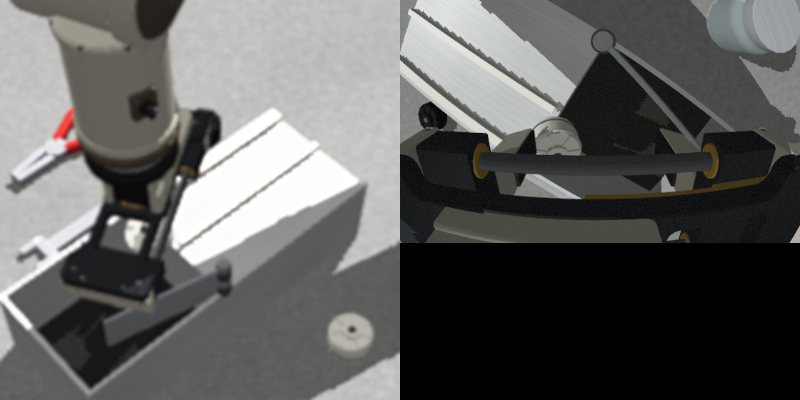

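```bash
python3 -m creep '[[0,0,0,0,100],[0,0,0,0,100],[0,0,0,0,100]]'
python3 - <<'E'
from h import *
import cv2
o=rep();print(w2s(o['tcp_pos']))
i=r.snapshot('wrist');cv2.imwrite('pics/w4.png',i[:,:,::-1])
old=cv2.imread('pics/m2.png')[:243,400:,::-1];new=cv2.resize(i[60:400],(400,243))
d=np.abs(old.astype(int)-new).max(2)>40;print(d.sum(),d[110:160,125:190].sum())
j=cv2.resize(cv2.cvtColor(new,cv2.COLOR_RGB2GRAY)[105:165,120:195],None,fx=.5,fy=.5,interpolation=cv2.INTER_AREA)
for q in j: print(' '.join('%3d'%x for x in q))
for h in(-10,5,15,25): print(h,(wproj([np.r_[s2w((h,-30)),.106]],o)*1-[0,60])/1.4)
E
```

```text
time: 7.3
tcp_pos: [0.6588, 0.0423, 0.0703]
eef_rot: [0.637, 0.261, 0.659, -0.303]
wrist_force: [-1.3, -2.4, 2.6]
opening: 0.0916
t 7.3 tcp [0.6588 0.0423 0.0703] jawang 0.75 down [-0.051 -0.042 -0.998] q [ 0.42  0.82 -0.84  1.55  0.67  1.15  0.16] F [-1.3 -2.4  2.6] +y [81.3 27.1] -y [-11.4 -32.7]
[34.95159561 -2.75463815]
71 20
194 193 192 192 194 195 194 192 192 197 211 216 216 216 215 212 168 103 106 113 113 117  73  25  24  22  21  24  20  23  21  23  24  22  22  22  22  24
192 193 194 193 191 192 194 194 193 191 193 202 214 216 215 215 214 165 120 116 113  83  35  23  22  24  20  24  24  19  24  26  23  27  22  24  22  24
190 191 193 193 193 192 191 193 194 193 192 191 196 208 215 215 202 181 142 116 101  54  21  22  22  22  23  21  25  22  21  24  22  24  23  23  24  22
191 191 190 191 193 193 192 191 191 194 193 192 191 192 201 210 191 191 173 166  79  30  23  23  23  22  21  23  21  21  22  19  23  22  22  23  25  20
194 192 190 190 190 192 192 192 191 190 192 193 192 191 190 192 192 190 190 128  43  26  21  26  22  21  25  24  25  22  23  22  21  24  18  24  23  23
192 194 
[... 3223 characters left out ...]
  37  36  34  35  34  35  35  37  37  36  37  36  36  36  35  36  35  36  36  34  36  36  36  35  35  36  36  38
 35  37  37  39  37  36  36  35  37  38  36  37  35  36  37  38  35  38  35  36  37  36  38  38  35  37  36  37  36  36  36  35  36  35  36  35  36  36
 40  38  37  39  38  38  40  40  37  38  37  38  39  35  37  37  35  36  38  37  34  36  37  38  38  37  38  36  36  36  36  36  36  37  35  37  38  38
 43  44  44  44  43  44  43  42  43  42  44  42  42  40  42  42  42  40  40  41  41  42  41  39  40  39  39  39  39  39  40  38  39  39  40  38  39  36
-10 [[123.98751343 140.24314251]]
5 [[140.36606479 150.69454527]]
15 [[151.39468887 157.52628534]]
25 [[162.43177429 164.20187414]]
```

The hub is still, at about x +18 mm: past the edge but not falling. B's tip seems to have climbed onto the drum's rear rim and is holding it down. I'll raise ~8 mm, with A still behind the flap, to let it tip.

```bash
python3 -m creep '[[0,0,5,0,100],[0,0,3,0,100],[0,0,0,0,100],[0,0,0,0,100]]'
cat >> h.py <<'E'
import cv2
def cmp(ref):
    i=r.snapshot('wrist');a=cv2.imread(ref)[:,:,::-1]
    d=np.abs(a.astype(int)-i).max(2)>40;print("changed",d.sum(),"hubarea",d[205:275,175:260].sum(), "gray hub area", cv2.cvtColor(i,cv2.COLOR_RGB2GRAY)[205:275,190:255].mean().round());return i
E
python3 - <<'E'
from h import *
o=rep();print(w2s(o['tcp_pos']));i=cmp('pics/w4.png');cv2.imwrite('pics/w5.png',i[:,:,::-1])
j=cv2.resize(cv2.cvtColor(i,cv2.COLOR_RGB2GRAY)[200:290,160:270],None,fx=.2,fy=.2,interpolation=cv2.INTER_AREA)
for q in j: print(' '.join('%3d'%x for x in q))
E
```

```text
time: 7.75
tcp_pos: [0.658, 0.0404, 0.0774]
eef_rot: [0.637, 0.261, 0.659, -0.304]
wrist_force: [-1.3, -2.3, -0.2]
opening: 0.0916
t 7.75 tcp [0.658  0.0404 0.0774] jawang 0.749 down [-0.053 -0.044 -0.998] q [ 0.42  0.81 -0.85  1.55  0.67  1.16  0.16] F [-1.3 -2.3 -0.2] +y [80.2 25.4] -y [-12.6 -34.3]
[33.82510949 -4.47149154]
changed 18884 hubarea 2610 gray hub area 95.0
191 190 193 192 192 194 193 196 210 216 215 171 103 111 135  68  22  21  24  20  24  22
192 192 190 192 192 192 193 193 192 201 214 216 176 118  84  24  23  22  22  23  22  21
192 191 193 191 190 192 191 191 193 191 193 202 186 150  37  22  23  23  22  24  23  23
194 193 191 193 192 190 191 191 190 191 192 190 189  88  24  23  22  22  25  23  23  23
191 193 194 192 191 193 190 190 191 190 189 191 144  27  21  23  24  22  22  23  23  22
194 192 191 193 193 191 192 191 189 189 190 181  56  22  22  23  24  23  23  22  22  22
194 194 193 191 193 194 192 191 192 190 188 108  23  23  22  22  23  23  21  23  22  30
191 192 194 193 185 191 194 193 191 191 164  33  22  24  23  23  22  23  22  23  24  64
189 166 142 117  84 1
[... 158 characters left out ...]
 101  99  45  15  48 193 194 181  80  73  72  73  68  40  24  23  23  22  89 133 225
101 101  69  17  13  35 189 192 116  74  72  73  73  73  74  60  30  21  24 104 200 223
101  86  25  14  15  21 182 162  73  73  74  73  73  73  73  73  72  49  24  91 209 205
 77  41  14  15  14  15 144  93  72  72  73  74  74  73  72  73  73  73  66  52 172 197
 59  14  15  14  16  14  70  70  72  72  72  73  74  74  74  74  73  73  72  73  85 167
 35  34  33  32  31  30  41  44  46  46  46  48  48  50  52  53  52  54  53  53  56  71
 36  37  36  35  37  35  35  36  38  36  37  35  37  37  36  36  36  37  36  36  35  36
 41  40  41  40  39  39  39  39  39  39  38  38  37  37  38  38  37  36  37  38  38  38
```

Hub left the edge; a bright part now shows down in the bin. Retract along −x so the flap follows A shut.

```bash
python3 -m creep '[[-12,-2,0,0,100],[-15,-2,0,0,100],[-15,-2,0,0,100],[-15,-2,0,0,100],[-15,-2,0,0,100],[-15,-2,0,0,100],[-15,-2,0,0,100],[-12,-2,0,0,100],[0,0,0,0,100],[0,0,0,0,100]]'; python3 -c "
from h import *
o=rep();print(w2s(o['tcp_pos']))"
```

```text
time: 8.8
tcp_pos: [0.5469, 0.0277, 0.0804]
eef_rot: [0.641, 0.265, 0.655, -0.3]
wrist_force: [-0.2, -0.7, -1.2]
opening: 0.0924
t 8.8 tcp [0.5469 0.0277 0.0804] jawang 0.749 down [-0.038 -0.038 -0.999] q [ 0.56  0.64 -0.91  1.85  0.63  1.01  0.11] F [-0.2 -0.7 -1.2] +y [-31.   32.8] -y [-124.6  -27.4]
[-77.78690703   2.66266763]
```

Clear of the flap and no contact force. Raise, back off, and take the last look.

```bash
python3 -m creep '[[0,0,25,0,100],[0,0,30,0,100],[0,0,30,0,100],[-20,-15,20,0,100],[-25,-35,10,0,100],[-25,-35,0,0,100],[-20,-40,0,0,100],[-15,-40,0,0,100],[-10,-40,0,0,100],[0,-40,0,0,100],[0,-30,0,0,100],[0,0,0,0,100],[0,0,0,0,100]]'
python3 - <<'E'
from h import *
o=rep()
a=r.snapshot('top')[:,:,::-1][100:310,150:430];b=r.snapshot('scene')[:,:,::-1][150:330,170:400]
a=cv2.resize(a,None,fx=1.4,fy=1.4,interpolation=cv2.INTER_CUBIC);b=cv2.resize(b,None,fx=400/230,fy=400/230,interpolation=cv2.INTER_CUBIC)
h=max(len(a),len(b));p=lambda i:np.vstack([i,np.zeros((h-len(i),i.shape[1],3),np.uint8)])
cv2.imwrite('pics/f.png',np.hstack([p(a),p(b)]))
E
```

```text
time: 10.1
tcp_pos: [0.4407, -0.2472, 0.2057]
eef_rot: [0.649, 0.267, 0.652, -0.289]
wrist_force: [-0.5, 0.5, -0.6]
opening: 0.092
t 10.1 tcp [ 0.4407 -0.2472  0.2057] jawang 0.762 down [-0.016 -0.028 -0.999] q [ 1.31  0.37 -1.07  1.88  0.4   1.12  0.85] F [-0.5  0.5 -0.6] +y [-184.5 -218.6] -y [-277.  -279.9]
```

View pics/f.png

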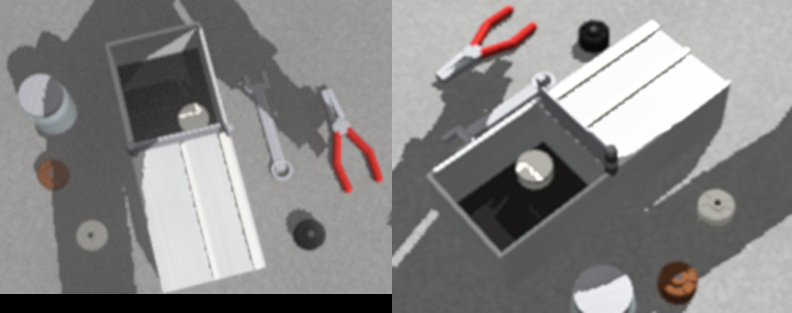

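The hub lies in the bin ((193,117) in the top view, (534,167) in the scene view). The flap is shut across the gateway, the track is empty, and everything else is where it was.

```bash
python3 -c "
from plant import r
print(r.hand_in())"
```

```text
the job is handed in; nothing more can be done
None
```

The hub is in the bin and the flap has swung shut; I handed the job in at about 10 s. One finger pushed the flap open and held it while the other pushed the hub along the track. I then drew back so the flap closed behind the finger.

**Last checks:** the final top and scene pictures show the hub on the bin floor, the track empty and the flap shut. The spare hub, jar, spanner, pliers and look-alikes are where they were. The arm is clear, and wrist force readings between moves stayed under about 10 N.

**What did not go to plan:**
- **Hub caught at the edge:** the tool tilted about 4° under the flap's load. The hub stopped about 18 mm past the edge without falling, probably because the pushing fingertip had climbed onto its rear rim. Raising the tool about 7 mm let it tip into the bin, and the other finger stayed against the flap.
- **Unexplained contact:** the wrist felt about 6 N upward at one point mid-push. I took this to be the flap pressing on the sloped finger, but I did not confirm it.

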